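# Fill an order pail at the spacer dispenser and hang it on the order rail

## Robot

A 7-joint arm with a two-finger parallel gripper is mounted at the origin on the work surface. World frame = base frame: x ahead of the robot, y to its left, z up, the work surface at z = 0. Lengths are in mm, angles in degrees, forces in N, time in s.
With the tool pointing down it reaches from about 400 to 850 mm from the base axis. Payload 6.9 kg.
Tool frame: the origin (TCP) lies at the very end of the fingers, on their centre line; the grasp point (between the pads) lies 19 mm behind it; z points along the fingers, y is the line along which they close (so a half turn about z gives the same grasp; the last joint's range is limited). The gripper opens to 85 mm and grips with 20 to 120 N. Pads are 22 mm wide; open, the fingers measure 114 mm over their backs; the gripper's body (76 mm by 85 mm) begins 54 mm behind the grasp point. The pads swing forward as they close: fully open they stand 13 mm farther back than shut.
Start: joints at [-61.106, 29.078, -13.613, 85.955, 7.202, 65.827, -8.869], TCP at [242.712, 575.936, 231.275] pointing down, gripper open.
Joint ranges: [-176.47, 176.47], [-13.61, 117.27], [-81.72, 77.17], [0.22, 143.17], [-87.28, 267.28], [10, 112.55], [-165.47, 165.47]. Speed limits (degrees/s): [136.94, 136.94, 180, 180, 180, 180, 180].

## Interface

Orientations are given as a 3x3 rotation matrix whose columns are the frame's x, y, z axes.
In Python, from bench import env gives the robot as it stands.
- The arm moves only by the shell command python3 -m inch 'ROWS' [OPENING] [FORCE]. ROWS is JSON, a list of rows, each a list of 2 entries, a list of its own where there are three numbers: the shift along the world's x, y, z in m, then the turn, a rotation vector about the world's x, y, z in rad. In form: [[[tx, ty, tz], [wx, wy, wz]], ...]. A call has 1 to 20 rows; each row is the pose to reach, as a shift and turn from the pose commanded when the call began; what a row does not reach only later rows make up. A row lasts 1/8 s, in which the tool goes at most 62.5 mm and 10.7 degrees, less where a joint would pass 70% of its speed; a pose out of reach is approached as far as the arm can. A call with a gripper value outside its range is refused whole. OPENING is the closure, from 0 (fully open) to 1 (shut), set as the call begins (- or left out, the last holds). The fingers move at their own pace and stop on an object; FORCE is the grip in N (left out, the last holds). Time passes only in rows, so rows that repeat a pose let the fingers close. It gives the time, the measured TCP pose, the force, the opening and the grip force at its end, in the units of the state.
- env.get_state(): the state, without advancing time (a new reading comes with each control period).
- env.camera(name): name is "scene" or "top" or "wrist"; returns (picture, depth): 420x560x3 uint8, red, green, blue; 420x560 float32, mm along the optical axis (not along the pixel's ray), 0 where there is no reading.
- env.calibration(name): a dict with "intrinsics" (3x3 intrinsics, pixels), "rvec" (rotation vector, rad) and "tvec" (3), from world to camera coordinates, as OpenCV has them. Camera axes: x right, y down, z forward; pixel columns grow to the right and rows downward; lengths in mm; the calibration is good to about 2 mm. A picture is of the moment at which its call begins: read the wrist's pose just before it. calibration takes no time and is no camera call; for the wrist camera it gives the pose at the moment of the call.
- env.sign_off(): hands the job in; it is judged then, once.
The state is a dict: "time": time; "joint_positions": joint angles; "qvel": joint speeds; "effort": joint torques, N m; "eef_pos": TCP position; "tcp_rot": TCP orientation; "wrist_force": force on the tool from outside, world axes, zero at the start; "wrist_torque": the same for the moment, N m; "grip_width": finger opening in mm; "grip_force": force on a finger pad.
Only numpy, scipy, OpenCV 4.12 (cv2) and the standard library are available. Lean on these libraries where they do the work, as an engineer would, in place of code of your own. Each camera call takes 0.05 s, during which the arm holds its last target. There are 200 camera calls.

## Task

Take the green pail by its handle, hold it under the chute of the spacer dispenser and press it against the red trigger so that all three orange blocks slide into it and none lands on the counter. Then hang the filled pail upright, by the peak of its handle, on the free hook of the overhead rail and let go. Leave everything else on the counter where it stands.

Things in the scene. Friction and masses are not known exactly. Their poses are not given: they have to be found in the camera images.
- lip (a point): Middle of the lower edge (lip) of the dispenser's chute, on its floor, 200 mm up. Open aluminium channel, 56 mm wide, 230 mm long, walls 43 mm, falling at 32 degrees towards the robot; blocks leave the lip towards -x and land up to 80 mm before it. Axes: x level, away from the robot, along the chute; y left; z up. Foot and column stand below the chute from 110 mm behind the lip (+x).
- push_plate (a point): Middle of the front face of the trigger's red push plate (black pad): upright, 74 mm wide, from 5 to 83 mm below the lip's height at rest, its face 23 mm behind the lip (+x of the lip's axes). It turns with the trigger.
- trigger (a joint): Angle (rad) of the red trigger: 0 gate shut, stop 0.7, sprung shut. Gate and push plate are one rocker: the pail's far wall pressing the plate away from the robot (+x) drops the gate; blocks pass above 0.4. With the rim 40 mm below the lip it takes 20 mm and 1 to 3 N, plus up to 30 mm because the held pail swings back. The gate hangs 14 mm below the lip, 50 mm when open, inside the pail.
- rail_mid (a point): Middle of the overhead rail's cross bar: level steel tube 24 mm thick along its y axis, 465 mm up, straight above the lip, reaching 310 mm to either side, then bending back (+x) to two posts 250 mm behind. It is in the way of a gripper pointing straight down over the chute's mouth or the hooks: lean the gripper back towards the robot, 20 degrees or more.
- hook_seat (a point): The free hook on the rail, left or right of the chute. The point is the top of its seat, where the wire of the handle's peak rests (its centre 4 mm higher), 305 mm up. 10 mm bar in its x-z plane: the shank rises 28 mm behind the seat (+x), the tip turns up 28 mm before it (-x), its top 23 mm above the seat. Axes as the lip's. On the other side an equal hook holds a carded tool, 90 mm wide, 185 to 310 mm up.
- pail_mid (a point): Green tub 160 (x) x 154 (y) x 100 mm tall, walls 4 mm, open top, about 0.25 kg; the point is its centre, 50 mm above its underside. Its rigid wire handle arches in the y-z plane over its middle: legs at y = +-81 mm, level top 155 mm above this point with a peak in the middle. On the top are two black round sleeves to grip, 18 mm thick, 36 mm long along y, centred at y = +54 and -54 mm.
- bail_peak (a point): Centre of the 8 mm wire at the peak in the middle of the pail's handle, 169 mm above pail_mid and 14 mm above the sleeves' axis. The wire slopes down to both sides over 18 mm. Axes as the pail's.
- block1_mid (a point): Orange ribbed plastic spacer block, 60 x 38 x 20 mm, 40 g; one of three that wait end to end in the chute. The point is its centre; its 60 mm lie along its x axis.
- block2_mid (a point): Orange ribbed plastic spacer block, 60 x 38 x 20 mm, 40 g; one of three that wait end to end in the chute. The point is its centre; its 60 mm lie along its x axis.
- block3_mid (a point): Orange ribbed plastic spacer block, 60 x 38 x 20 mm, 40 g; one of three that wait end to end in the chute. The point is its centre; its 60 mm lie along its x axis.
- white_carton: Bystander, to be left alone: white carton with a blue band, 120 x 100 mm, 65 mm tall. Origin at the middle of its underside.
- tape_roll: Bystander, to be left alone: yellow ring of tape lying flat, 110 mm across, 46 mm tall. Origin at the middle of its underside.
- tape_measure: Bystander, to be left alone: yellow pocket tape measure, 72 x 68 mm, 36 mm tall, lying under the chute's mouth. Origin at the middle of its underside.
- glue_bottle: Bystander, to be left alone: white bottle with a red cap, 60 mm across, 200 mm tall, standing. Origin at the middle of its underside.
- adhesive_can: Bystander, to be left alone: steel can with a red label, 90 mm across, 130 mm tall, standing. Origin at the middle of its underside.
- orange_carton: Bystander, to be left alone: low orange and white carton, 130 x 90 mm, 60 mm tall. Origin at the middle of its underside.
- mallet: Bystander, to be left alone: rubber mallet with a wooden handle, 290 mm long, lying along its x axis. Origin at the middle of its underside.

How it is judged (in metres and radians):
On the way, in this order (a step that is already met when the one before it is completed fails the run):
1. the pail, held in the fingers, is pressed against the trigger and opens the gate (value of joint trigger above 0.25 rad and contact force between pail and trigger above 0.2 N and contact force between the fingers and pail above 1 N), for 0.05 s.
2. all three blocks have slid into the pail while it is held clear of the counter (x of block1_mid in the frame of pail_mid between -0.08 and 0.08 m and y of block1_mid in the frame of pail_mid between -0.077 and 0.077 m and z of block1_mid in the frame of pail_mid between -0.05 and 0.05 m and x of block2_mid in the frame of pail_mid between -0.08 and 0.08 m and y of block2_mid in the frame of pail_mid between -0.077 and 0.077 m and z of block2_mid in the frame of pail_mid between -0.05 and 0.05 m and x of block3_mid in the frame of pail_mid between -0.08 and 0.08 m and y of block3_mid in the frame of pail_mid between -0.077 and 0.077 m and z of block3_mid in the frame of pail_mid between -0.05 and 0.05 m and height (world z) of pail_mid above 0.075 m and contact force between the fingers and pail above 1 N), for 0.2 s.
At the end, for the whole second after the job is handed in: All three blocks are in the pail; the pail hangs on the free hook, the peak of its handle within 18 mm of the hook's seat and its weight on the hook, leaning less than 0.3 rad and swinging at most gently (under 0.3 m/s) (x of block1_mid in the frame of pail_mid between -0.08 and 0.08 m and y of block1_mid in the frame of pail_mid between -0.077 and 0.077 m and z of block1_mid in the frame of pail_mid between -0.05 and 0.05 m and x of block2_mid in the frame of pail_mid between -0.08 and 0.08 m and y of block2_mid in the frame of pail_mid between -0.077 and 0.077 m and z of block2_mid in the frame of pail_mid between -0.05 and 0.05 m and x of block3_mid in the frame of pail_mid between -0.08 and 0.08 m and y of block3_mid in the frame of pail_mid between -0.077 and 0.077 m and z of block3_mid in the frame of pail_mid between -0.05 and 0.05 m and distance between bail_peak and hook_seat below 0.018 m and contact force between pail and hook above 1.5 N and angle between pail_mid's own z axis and vertical below 0.3 rad and linear speed of pail below 0.3 m/s); the robot touches nothing.
It fails at once if a block lands outside the pail ((height (world z) of block1_mid below 0.06 m and horizontal distance between block1_mid and pail_mid above 0.1 m) or (height (world z) of block2_mid below 0.06 m and horizontal distance between block2_mid and pail_mid above 0.1 m) or (height (world z) of block3_mid below 0.06 m and horizontal distance between block3_mid and pail_mid above 0.1 m)).
It fails at once if a bystander is pushed more than 30 mm from its place (distance of any of white_carton, tape_roll, tape_measure, glue_bottle, adhesive_can, orange_carton, mallet from where it was at the start of the episode above 0.03 m).
It also fails if it takes over 64 s, if anything falls off the work surface, if the arm or the gripper's body presses on something with over 40 N, if the wrist force passes 120 N, or if a joint passes its speed limit or range.

## Working session

There is one attempt and no reset: what is moved stays moved. The work goes in short steps, Python scripts to look and compute and a shell command to move; the robot and the scene stay as the last step left them, time stands still between calls to the robot, and variables do not carry over. Pictures are saved under pics/ and viewed, at most 11 in all, crops included, and the job is handed in when it is done.

```bash
ls; mkdir -p pics; cat > h.py <<'E'
import numpy as np, cv2
from bench import env
def cal(n):
    c=env.calibration(n); K=np.array(c["intrinsics"],float); R=cv2.Rodrigues(np.array(c["rvec"],float))[0]; return K,R,np.array(c["tvec"],float).ravel()
def save(n,f):
    im,d=env.camera(n); cv2.imwrite("pics/"+f+".png",im[:,:,::-1]); np.savez("pics/"+f,d=d,im=im); np.save("pics/"+f+"_c.npy",np.array(cal(n),dtype=object),allow_pickle=True)
def cloud(f):
    z=np.load("pics/"+f+".npz"); d=z["d"]; K,R,t=np.load("pics/"+f+"_c.npy",allow_pickle=True)
    K=np.array(K,float);R=np.array(R,float);t=np.array(t,float)
    v,u=np.mgrid[:420,:560]; P=np.stack([(u-K[0,2])/K[0,0]*d,(v-K[1,2])/K[1,1]*d,d],-1)
    W=(P-t)@R; W[d==0]=np.nan; return W,z["im"]
E
python3 - <<'E'
from h import *
save("scene","s0"); save("top","t0")
for n in("scene","top"):
    K,R,t=cal(n); print(n,K[0,0],-R.T@t,R[2])
s=env.get_state(); print(s["time"],s["eef_pos"],s["tcp_rot"],s["grip_width"])
E
```

```text
picsTraceback (most recent call last):
  File "<stdin>", line 2, in <module>
  File "h.py", line 6, in save
    im,d=env.camera(n); cv2.imwrite("pics/"+f+".png",im[:,:,::-1]); np.savez("pics/"+f,d=d,im=im); np.save("pics/"+f+"_c.npy",np.array(cal(n),dtype=object),allow_pickle=True)
                                                                                                                              ~~~~~~~~^^^^^^^^^^^^^^^^^^^^^
ValueError: could not broadcast input array from shape (3,3) into shape (3,)
```

View pics/s0.png

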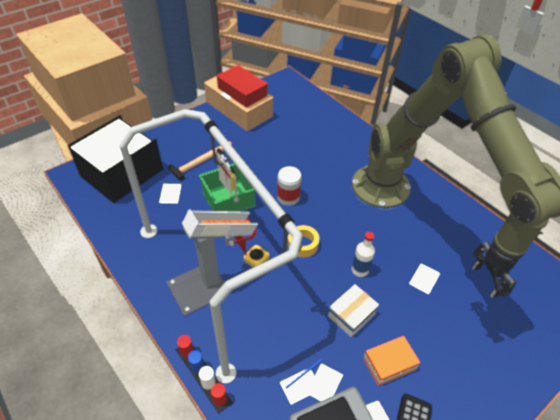

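```bash
python3 - <<'E'
s=open('h.py').read()
s=s.replace('np.savez("pics/"+f,d=d,im=im); np.save("pics/"+f+"_c.npy",np.array(cal(n),dtype=object),allow_pickle=True)','K,R,t=cal(n); np.savez("pics/"+f,d=d,im=im,K=K,R=R,t=t)')
s=s.replace('K,R,t=np.load("pics/"+f+"_c.npy",allow_pickle=True)','K,R,t=z["K"],z["R"],z["t"]').replace('    K=np.array(K,float);R=np.array(R,float);t=np.array(t,float)\n','')
open('h.py','w').write(s)
E
python3 - <<'E'
from h import *
save("scene","s1"); save("top","t1")
for n in("scene","top"):
    K,R,t=cal(n); print(n,K[0,0],-R.T@t,R[2])
s=env.get_state(); print(s["time"],s["eef_pos"],s["tcp_rot"],s["grip_width"])
E
```

```text
scene 470.7285198693567 [1172.23420604  757.82162302 1388.4765768 ] [-0.41210861 -0.50540369 -0.75811186]
top 543.0043714905856 [ 304.18519126  -27.98306761 1893.19897345] [ 0.1422142   0.01450098 -0.98972968]
0.15 [242.60471154 575.56754375 230.5991221 ] [[-9.21540962e-01  3.88280796e-01 -5.27630110e-04]
 [ 3.88281153e-01  9.21540008e-01 -1.32690879e-03]
 [-2.89809459e-05 -1.42766963e-03 -9.99998980e-01]] 85.01420648567515
```

View pics/t1.png

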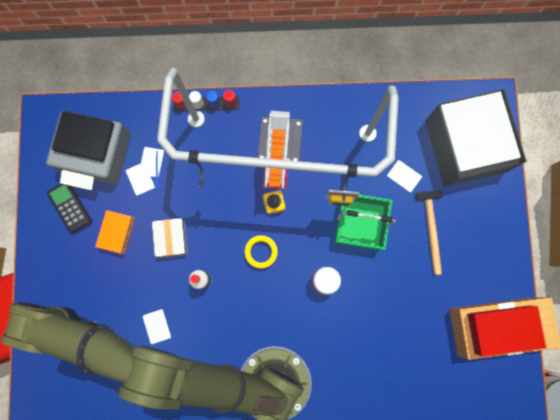

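The top view shows the pail at about (364,222) with its handle running roughly along y. The free hook is at about (200,175), on the left. The tool card hangs at (342,196), and the chute mouth is at (273,185). Next I'll measure these from the depth.

```bash
python3 - <<'E'
from h import *
W,im=cloud("t1"); W2,im2=cloud("s1")
np.set_printoptions(precision=1,suppress=True)
def rep(n,m,W):
    P=W[m]; P=P[~np.isnan(P[:,0])]; print(n,len(P),P.mean(0) if len(P) else'', P.min(0),P.max(0)); return P
for nm,W,im in(("top",W,im),("scene",W2,im2)):
    print(nm)
    I=im.astype(int); r,g,b=I[...,0],I[...,1],I[...,2]
    green=(g>r+40)&(g>b+30)&(W[...,0]>300)&(W[...,1]<0)
    P=rep("green",green,W); T=P[(P[:,2]>90)&(P[:,2]<115)]
    print(len(T),"rim rect",cv2.minAreaRect(T[:,:2].astype(np.float32)))
    X=W[green|True].reshape(-1,3)
    c=P.mean(0)
    m=(abs(W[...,0]-c[0])<60)&(abs(W[...,1]-c[1])<110)&(W[...,2]>180)&(W[...,2]<235)&(r+g+b<250)
    S=rep("handle",m,W)
    if len(S)>5: print(cv2.fitLine(S[:,:2].astype(np.float32),cv2.DIST_HUBER,0,.01,.01).ravel())
    m=(W[...,2]>440)&(W[...,2]<490)&(W[...,0]>400)&(abs(W[...,1])<450)
    S=rep("rail",m,W)
    for y in range(-350,400,50):
        q=S[abs(S[:,1]-y)<15]
        if len(q): print(y,np.median(q,0),len(q))
    m=(W[...,2]>295)&(W[...,2]<435)&(W[...,0]>400)&(W[...,1]>100)&(W[...,1]<350)&(W[...,0]<800)
    S=rep("hook",m,W)
    for q in sorted(S.tolist(),key=lambda q:q[2])[::max(1,len(S)//14)]: print(np.array(q))
    m=(r>180)&(g>60)&(g<150)&(b<90)&(W[...,2]>195)&(W[...,2]<350)&(W[...,0]>450)
    S=rep("blocks",m,W)
    if len(S)>5: print(cv2.fitLine(S.astype(np.float32),cv2.DIST_HUBER,0,.01,.01).ravel())
E
```

```text
top
green 1996 [ 530.2 -324.    30.2] [ 438.7 -409.4  -10.4] [ 619.8 -223.2  263.8]
372 rim rect ((532.7239990234375, -315.30889892578125), (161.59056091308594, 168.1631622314453), 79.09534454345703)
handle 117 [ 536.5 -308.6  213.4] [ 511.4 -382.   194. ] [ 571.8 -215.5  233. ]
[   0.2    1.   532.6 -317.6]
rail 3499 [697.9 -31.8 473.9] [ 604.3 -367.3  440.3] [936.1 290.  489.1]
-350 [ 759.4 -346.5  474.3] 542
-300 [ 624.  -300.3  474.4] 126
-250 [ 618.8 -248.6  476.7] 111
-200 [ 625.1 -199.3  475.2] 102
-150 [ 630.8 -149.3  474.6] 105
-100 [ 636.9 -100.7  475. ] 103
-50 [642.4 -50.4 474.9] 99
0 [648.8   0.1 475.3] 97
50 [654.4  51.  474.7] 101
100 [661.   99.  474.5] 99
150 [666.4 150.1 474.8] 100
200 [671.8 197.6 477.4] 127
250 [827.4 256.4 473.2] 413
300 [737.1 287.3 472.4] 20
hook 96 [652.8 193.8 326.8] [613.6 187.1 295. ] [676.4 202.7 402.7]
[648.1 191.7 295. ]
[643.6 193.7 302.2]
[649.6 196.5 303.4]
[661.1 190.1 305.7]
[657.9 192.9 306.9]
[651.1 192.6 309.8]
[665.7 195.  313.1]
[635.1 198.  314.8]
[628.7 197.8 316.3]
[673.4 188.1 318.5]
[669.3 190.4 323.5]
[623.2 199.  328.8]

[... 754 characters left out ...]
74. ] 67
-50 [653.5 -47.8 474.3] 74
0 [658.1  -0.1 473.7] 75
50 [665.5  49.7 473.6] 80
100 [671.1  99.8 473.7] 88
150 [676.8 149.3 474.1] 91
200 [684.2 200.8 476.8] 156
250 [866.9 258.3 473.1] 347
300 [745.4 288.  469.3] 99
hook 101 [671.1 196.3 375. ] [617.9 186.9 308.1] [683.9 205.2 432.4]
[631.3 201.8 308.1]
[622.3 203.1 321.1]
[626.  198.5 323.9]
[682.5 192.3 341.1]
[683.7 193.3 352.4]
[682.  195.2 357.8]
[682.  194.9 366.6]
[679.4 195.4 373.9]
[680.6 196.4 384.9]
[679.7 195.  391.6]
[683.1 194.5 402.5]
[681.5 196.5 407.6]
[676.  197.4 417. ]
[681.3 191.2 423.4]
[680.8 190.3 430.5]
blocks 63 [709.8 -45.2 259.7] [635.1 -63.6 202.5] [788.1 -34.2 310.9]
[  0.8  -0.1   0.5 713.2 -44.2 262.4]
```

```bash
python3 - <<'E'
import cv2
a=cv2.imread("pics/t1.png")
c=cv2.resize(a[90:260,150:410],None,fx=3,fy=3,interpolation=cv2.INTER_CUBIC); cv2.imwrite("pics/tc.png",c)
E
```

```text
(no output)
```

View pics/tc.png

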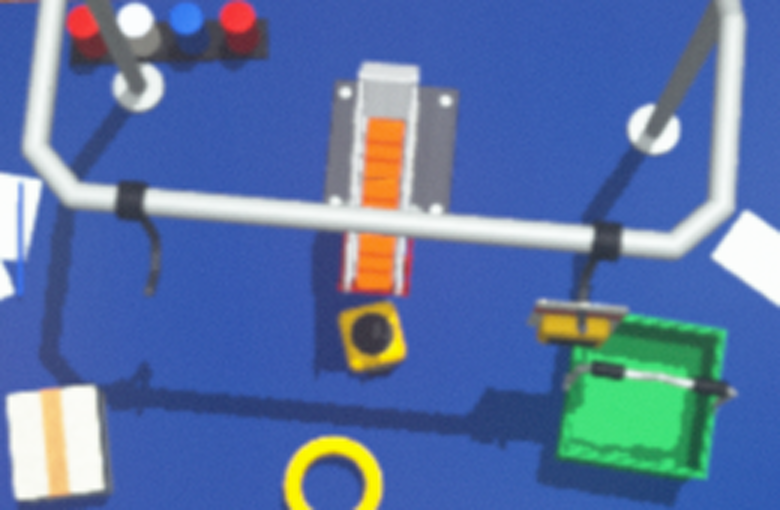

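In the crop, the chute lip is at about full-image pixel (275,187) and the free hook tip at about (200,186). The card's lower left corner is near the pail's left sleeve, so I'll grasp the right sleeve. I need to finish the numbers and obstacles first.

```bash
python3 - <<'E'
from h import *
np.set_printoptions(precision=1,suppress=True)
K,R,t=cal("top")
def ray(u,v,z):
    d=R.T@np.array([(u-K[0,2])/K[0,0],(v-K[1,2])/K[1,1],1]); c=-R.T@t; return c+d*(z-c[2])/d[2]
print("lip",ray(275,187.3,200), "lip L/R",ray(264,187,205),ray(287,188,205))
def cr(x,y): return 150+x/3-.33,90+y/3-.33
print("sleeves L",ray(*cr(608,370),205),"R",ray(*cr(712,386),205))
print("card bottom L,R",ray(*cr(538,335),200),ray(*cr(612,345),200),"card top",ray(*cr(535,302),310),ray(*cr(625,308),310))
for n,u,v,z in(("glue",197,280,200),("can",326,281,130),("ring",261,252,46),("wcarton",170,239,65),("hooktip",*cr(151,292),328)): print(n,ray(u,v,z))
W,im=cloud("t1"); I=im.astype(int); r,g,b=I[...,0],I[...,1],I[...,2]
m=(r>180)&(g>60)&(g<150)&(b<90)&(W[...,2]>200)&(W[...,2]<330)&(abs(W[...,1]+35)<40)&(W[...,0]>600)
S=W[m]; print(len(S),S.mean(0),S[:,0].min()); 
for x in range(640,800,20):
    q=S[abs(S[:,0]-x)<10]; print(x,q.mean(0)) if len(q) else 0
E
```

```text
lip [634.4 -23.9 200. ] lip L/R [635.5  10.9 205. ] [629.9 -61.7 205. ]
sleeves L [ 543.8 -263.6  205. ] R [ 523.6 -370.8  205. ]
card bottom L,R [ 583.9 -192.8  200. ] [ 570.8 -269.9  200. ] card top [ 598.8 -180.6  310. ] [ 590.  -268.7  310. ]
glue [349.3 226.9 200. ]
can [ 336.1 -178.6  130. ]
ring [441.9  30.8  46. ]
wcarton [493.7 337.7  65. ]
hooktip [617.3 196.2 328. ]
516 [714.9 -30.5 265. ] 634.7690426673792
640 [641.8 -21.3 219.6]
660 [660.2 -24.3 231.1]
680 [678.2 -25.  241.4]
720 [721.4 -32.3 269.7]
740 [739.8 -33.9 280.7]
760 [759.7 -36.  292.5]
780 [779.  -37.8 304.9]
```

```bash
cat >> h.py <<'E'
from scipy.spatial.transform import Rotation as Ro
np.set_printoptions(precision=4,suppress=True)
def orient(yaw,tilt):
    a,t=np.radians([yaw,tilt]); ax=np.array([np.cos(a),np.sin(a),0]); k=np.array([0,0,1.])
    z=np.sin(t)*ax-np.cos(t)*k; y=np.cos(t)*ax+np.sin(t)*k; return np.column_stack([np.cross(y,z),y,z])
def goto(g,yaw,tilt,back=0):
    "shift (m) and turn (rad) bringing grasp point to g (mm)"
    s=env.get_state(); T=orient(yaw,tilt); Rn=np.array(s["tcp_rot"])
    p=np.array(g)+(19-back)*T[:,2]
    print("shift",(p-s["eef_pos"])/1000,"turn",Ro.from_matrix(T@Rn.T).as_rotvec(),"tcp",p)
E
python3 - <<'E'
from h import *
goto((523.6,-370.8,205),-10.7,30,100)
goto((523.6,-370.8,205),-10.7,30)
E
```

```text
shift [ 0.2412 -0.9388  0.0445] turn [ 0.2681 -0.4994 -1.3254] tcp [ 483.8042 -363.2805  275.1481]
shift [ 0.2903 -0.9481 -0.0421] turn [ 0.2681 -0.4994 -1.3254] tcp [ 532.9348 -372.5638  188.5455]
```

```bash
python3 -m inch '[[[0,-0.01,0.04],[0,0,0]],[[0.02,-0.04,0.08],[0,0,0]],[[0.04,-0.08,0.11],[0.02,-0.03,-0.09]],[[0.06,-0.13,0.13],[0.03,-0.07,-0.18]],[[0.08,-0.18,0.15],[0.05,-0.1,-0.27]],[[0.1,-0.23,0.16],[0.07,-0.13,-0.35]],[[0.12,-0.28,0.17],[0.09,-0.17,-0.44]],[[0.14,-0.33,0.18],[0.11,-0.2,-0.53]],[[0.15,-0.385,0.18],[0.13,-0.23,-0.62]],[[0.16,-0.44,0.18],[0.14,-0.27,-0.71]],[[0.17,-0.495,0.18],[0.16,-0.3,-0.8]],[[0.18,-0.55,0.18],[0.18,-0.33,-0.88]],[[0.19,-0.605,0.18],[0.2,-0.37,-0.97]],[[0.2,-0.66,0.18],[0.22,-0.4,-1.06]],[[0.21,-0.715,0.18],[0.23,-0.43,-1.15]],[[0.22,-0.77,0.17],[0.25,-0.46,-1.23]],[[0.23,-0.82,0.15],[0.268,-0.499,-1.325]],[[0.24,-0.87,0.12],[0.268,-0.499,-1.325]],[[0.241,-0.91,0.08],[0.268,-0.499,-1.325]],[[0.241,-0.939,0.045],[0.268,-0.499,-1.325]]]' 0 && python3 -m inch '[[[0,0,0],[0,0,0]],[[0,0,0],[0,0,0]],[[0,0,0],[0,0,0]],[[0,0,0],[0,0,0]]]' && python3 - <<'E'
from h import *
save("wrist","w1")
s=env.get_state(); print(s["time"],s["joint_positions"])
goto((523.6,-370.8,205),-10.7,30)
E
```

```text
time: 2.65
eef_pos: [485.0, -362.3, 277.1]
tcp_rot: [[0.183, 0.85, 0.494], [0.983, -0.158, -0.092], [-0.001, 0.502, -0.865]]
wrist_force: [2.1, 0.3, 0.2]
grip_width: 85.4
grip_force: 0.0
time: 3.15
eef_pos: [484.8, -359.9, 279.4]
tcp_rot: [[0.182, 0.85, 0.495], [0.983, -0.157, -0.092], [0.0, 0.503, -0.864]]
wrist_force: [-1.0, -0.7, 0.3]
grip_width: 85.5
grip_force: 0.0
3.2 [  8.7286  17.8486  46.6483 111.546  -50.9023  43.0447  75.4135]
shift [ 0.0482 -0.0124 -0.0907] turn [ 0.0006  0.0032 -0.0033] tcp [ 532.9348 -372.5638  188.5455]
```

View pics/w1.png

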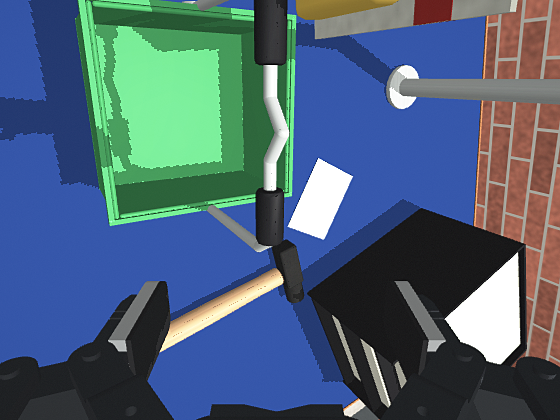

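The wrist view shows the right sleeve at (270,217), the peak at (285,130) and the left sleeve at (270,35). I'll locate them from the depth.

```bash
python3 - <<'E'
from h import *
W,im=cloud("w1"); I=im.astype(int).sum(2)
for n,(u0,u1,v0,v1) in(("R",(258,282,193,240)),("L",(257,284,5,62))):
    P=W[v0:v1,u0:u1].reshape(-1,3); k=(I[v0:v1,u0:u1].ravel()<150)&(P[:,2]>180); P=P[k]; print(n,len(P),P.mean(0),np.median(P,0),P.min(0),P.max(0))
P=W[115:150,262:292].reshape(-1,3); P=P[P[:,2]>195]; print("peak",P[np.argsort(P[:,2])[-15:]].mean(0)); 
for v in range(190,248,5): print(v,W[v,270])
E
```

```text
R 674 [ 517.1561 -362.9916  209.2985] [ 516.4188 -363.0755  209.68  ] [ 510.4539 -380.8642  203.7647] [ 529.3293 -347.7836  213.5298]
L 702 [ 536.4347 -261.5552  208.7545] [ 535.6048 -261.237   208.9419] [ 530.8743 -276.9104  203.6527] [ 548.1049 -247.871   213.486 ]
peak [ 531.9491 -312.9744  222.1489]
190 [ 524.0169 -348.1425  207.4366]
195 [ 521.7754 -349.7624  210.8193]
200 [ 520.3006 -352.0256  212.6411]
205 [ 520.1438 -355.5782  211.7176]
210 [ 519.2104 -358.3863  212.4065]
215 [ 518.2978 -361.2235  213.0493]
220 [ 518.4059 -365.2282  211.5088]
225 [ 517.7663 -368.4504  211.5431]
230 [ 516.6099 -371.0742  212.685 ]
235 [ 516.4291 -374.9275  211.7022]
240 [ 515.5201 -377.9002  212.2929]
245 [ 515.1702 -381.6513  211.6409]
```

```bash
python3 -m inch '[[[0.008,-0.001,-0.015],[0,0,0]],[[0.016,-0.003,-0.03],[0,0,0]],[[0.024,-0.004,-0.046],[0,0,0]],[[0.031,-0.005,-0.061],[0,0,0]],[[0.039,-0.006,-0.076],[0,0,0]],[[0.047,-0.007,-0.091],[0,0,0]],[[0.047,-0.007,-0.091],[0,0,0]],[[0.047,-0.007,-0.091],[0,0,0]],[[0.047,-0.007,-0.091],[0,0,0]]]' 0 && python3 - <<'E'
from h import *
goto((522,-365.5,205),-10.7,30)
E
```

```text
time: 4.32
eef_pos: [530.7, -368.7, 188.0]
tcp_rot: [[0.185, 0.85, 0.493], [0.983, -0.16, -0.093], [-0.001, 0.502, -0.865]]
wrist_force: [-0.7, -1.0, 0.2]
grip_width: 85.5
grip_force: 0.0
shift [0.0006 0.0014 0.0006] turn [ 0.0009  0.0022 -0.0004] tcp [ 531.3348 -367.2638  188.5455]
```

```bash
python3 -m inch '[[[0,0,0],[0,0,0]],[[0,0,0],[0,0,0]],[[0,0,0],[0,0,0]],[[0,0,0],[0,0,0]],[[0,0,0],[0,0,0]],[[0,0,0],[0,0,0]],[[0,0,0],[0,0,0]],[[0,0,0],[0,0,0]]]' 1 110 && python3 -m inch '[[[0,0,0.01],[0,0,0]],[[-0.005,0,0.02],[0,0,0]],[[-0.01,0,0.03],[0,0,0]],[[-0.02,0,0.04],[0,0,0]],[[-0.03,0,0.05],[0,0,0]],[[-0.04,0,0.06],[0,0,0]],[[-0.05,0,0.07],[0,0,0]],[[-0.06,0,0.08],[0,0,0]],[[-0.07,0,0.08],[0,0,0]],[[-0.07,0,0.08],[0,0,0]],[[-0.07,0,0.08],[0,0,0]]]' && python3 - <<'E'
from h import *
save("wrist","w2")
E
```

```text
time: 5.32
eef_pos: [531.7, -369.2, 188.1]
tcp_rot: [[0.185, 0.849, 0.494], [0.983, -0.16, -0.094], [-0.001, 0.503, -0.864]]
wrist_force: [2.8, -1.2, 5.7]
grip_width: 14.8
grip_force: 107.3
time: 6.7
eef_pos: [460.9, -368.2, 266.6]
tcp_rot: [[0.185, 0.851, 0.492], [0.983, -0.16, -0.092], [0.001, 0.501, -0.866]]
wrist_force: [0.3, -0.2, -2.1]
grip_width: 15.1
grip_force: 107.8
```

View pics/w2.png

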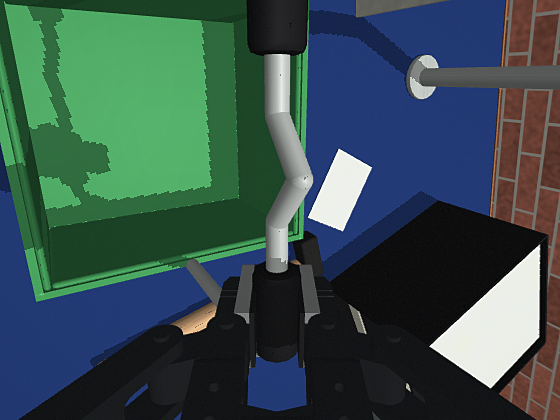

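The pail is held: its right sleeve is between the pads at (280,310) and the peak is at (303,183). Next I'll measure the peak, the handle axis and the rim relative to the tool.

```bash
cat >> h.py <<'E'
def pail(f):
    "pail geometry from a wrist picture: handle points and rim/floor"
    W,im=cloud(f); I=im.astype(int); r,g,b=I[...,0],I[...,1],I[...,2]
    s=env.get_state(); p=np.array(s["eef_pos"]); T=np.array(s["tcp_rot"]); gp=p-19*T[:,2]
    w=(abs(r-g)<25)&(abs(g-b)<25)&(r>110)&(np.linalg.norm(W-gp,axis=2)<95); w[:,:220]=0; w[:,330:]=0; w[290:]=0
    P=W[w]; Q=P[np.argsort(P[:,2])[-25:]]; print("grasp",gp,"wire pts",len(P),"peak surf",Q.mean(0))
    dk=(r+g+b<150)&(W[...,2]>gp[2]-40); dk[70:]=0; dk[:,:230]=0; dk[:,320:]=0
    print("L sleeve surf",np.median(W[dk],0),dk.sum())
    gr=(g>r+40)&(g>b+25); G=W[gr]; G=G[~np.isnan(G[:,0])]
    # floor plane by RANSAC-free: lowest brightest
    br=gr&(g>150); F=W[br]; F=F[~np.isnan(F[:,0])]; c=np.median(F,0); F=F[np.linalg.norm(F-c,axis=1)<70]; 
    for _ in range(4):
        c=F.mean(0); n=np.linalg.svd(F-c,full_matrices=False)[2][2]; n*=np.sign(n[2]); F=F[abs((F-c)@n)<4]
    print("floor",c,"normal",n,len(F))
E
python3 - <<'E'
from h import *
pail("w2")
E
```

```text
grasp [ 451.6452 -366.4802  283.005 ] wire pts 4286 peak surf [ 460.9133 -311.9922  300.5754]
L sleeve surf [ 465.6139 -269.6809  288.6093] 3232
floor [ 451.6973 -293.2361   80.9659] normal [0.0068 0.007  1.    ] 24136
```

```bash
python3 -m inch '[[[0,0,0.02],[0,0,0]],[[0,0,0.045],[0,0,0]],[[0,0.01,0.06],[0,0,0]],[[0,0.03,0.06],[0,0,0.01]],[[0.005,0.055,0.06],[0,0,0.02]],[[0.01,0.08,0.06],[0,0,0.03]],[[0.015,0.105,0.06],[0,0,0.04]],[[0.02,0.13,0.06],[0,0,0.05]],[[0.025,0.155,0.06],[0,0,0.06]],[[0.03,0.18,0.06],[0,0,0.068]],[[0.035,0.205,0.055],[0,0,0.068]],[[0.045,0.23,0.045],[0,0,0.068]],[[0.055,0.255,0.03],[0,0,0.068]],[[0.065,0.275,0.015],[0,0,0.068]],[[0.075,0.29,0],[0,0,0.068]],[[0.085,0.298,-0.01],[0,0,0.068]],[[0.092,0.302,-0.016],[0,0,0.068]],[[0.098,0.302,-0.018],[0,0,0.068]],[[0.098,0.302,-0.018],[0,0,0.068]],[[0.098,0.302,-0.018],[0,0,0.068]]]' && python3 - <<'E'
from h import *
save("wrist","w3"); save("scene","s3")
pail("w3"); goto((549.3,-64.4,265),-6.8,30); print(env.get_state()["joint_positions"])
a=cv2.imread("pics/w3.png"); b=cv2.imread("pics/s3.png"); b=cv2.resize(b[150:320,140:330],(470,420)); a=cv2.resize(a,(560,420))
cv2.imwrite("pics/c3.png",cv2.resize(np.hstack([a[:,120:450],b]),(800,420)))
E
```

```text
time: 9.25
eef_pos: [558.5, -67.1, 249.3]
tcp_rot: [[0.119, 0.859, 0.498], [0.993, -0.103, -0.059], [0.0, 0.501, -0.865]]
wrist_force: [-0.0, 0.3, -2.5]
grip_width: 15.2
grip_force: 107.8
grasp [549.051  -65.7276 265.7214] wire pts 6112 peak surf [554.8459 -11.1547 283.2105]
L sleeve surf [553.4224  31.597  268.1921] 1370
floor [534.2162  -4.4494  63.8513] normal [0.0041 0.0076 1.    ] 29268
shift [ 0.0002  0.0013 -0.0007] turn [-0.0002  0.0015  0.0002] tcp [558.7332 -65.5248 248.5455]
[-28.6521  11.8318  38.7157 122.3768 -23.69    19.5239  21.0369]
```

View pics/c3.png

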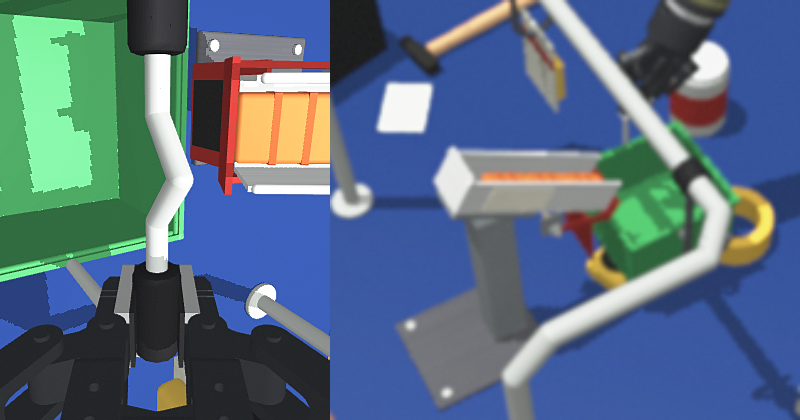

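The pail sits just before the gate. The chute mouth is at about (225,125) in the left half, somewhat +y of the peak at (185,180). I'll check its lateral centre from depth, since the picture is in perspective.

```bash
python3 - <<'E'
from h import *
W,im=cloud("w3"); I=im.astype(int); r,g,b=I[...,0],I[...,1],I[...,2]
A=np.radians(-6.8); cx=np.array([np.cos(A),np.sin(A)]); cy=np.array([-cx[1],cx[0]])
o=np.array([650,-22])
def st(n,m):
    P=W[m]; P=P[~np.isnan(P[:,0])]; q=P[:,:2]-o; L=np.c_[q@cx,q@cy,P[:,2]]; print(n,len(L),"pct2",np.percentile(L,2,0),"pct98",np.percentile(L,98,0))
z=W[...,2]; reg=(W[...,0]>600)&(z>100)&(abs(W[...,1]+22)<90)
st("red",reg&(r>150)&(g<70)&(b<80)&(z<260))
st("orange",reg&(r>200)&(g>110)&(g<190)&(b<110)&(z>195))
st("wall",reg&(abs(r-g)<15)&(r>120)&(z>205))
st("pad",reg&(r+g+b<120)&(z<200)&(W[...,0]>640))
gr=(g>r+40)&(g>b+25)&(z>155)&(z<185); st("rim",gr)
E
```

```text
red 1047 pct2 [-19.1426 -24.6226 194.9093] pct98 [ 62.456   37.8738 213.7703]
orange 3823 pct2 [-14.4636 -16.0025 214.2541] pct98 [ 69.8288  20.3764 267.8468]
wall 9879 pct2 [-22.3951 -25.847  208.791 ] pct98 [ 89.1858  36.8119 281.6549]
pad 1938 pct2 [ 19.9733 -21.7549 122.0582] pct98 [ 21.7054  26.1273 155.5373]
rim 9464 pct2 [-179.1856  -81.8838  155.7382] pct98 [-12.2324  39.5954 161.6376]
```

```bash
python3 -m inch '[[[0.006,0.001,0],[0,0,0]],[[0.013,0.002,0],[0,0,0]],[[0.02,0.002,0],[0,0,0]],[[0.027,0.001,0],[0,0,0]],[[0.033,0,0],[0,0,0]],[[0.038,0,0],[0,0,0]],[[0.043,-0.001,0],[0,0,0]],[[0.048,-0.002,0],[0,0,0]],[[0.053,-0.002,0],[0,0,0]],[[0.058,-0.003,0],[0,0,0]],[[0.062,-0.003,0],[0,0,0]],[[0.062,-0.003,0],[0,0,0]],[[0.062,-0.003,0],[0,0,0]]]' && python3 - <<'E'
from h import *
save("wrist","w4"); save("scene","s4")
pail("w4"); print(env.get_state()["joint_positions"])
a=cv2.imread("pics/w4.png"); b=cv2.imread("pics/s4.png"); b=cv2.resize(b[150:320,140:330],(470,420)); a=cv2.resize(a,(560,420))
cv2.imwrite("pics/c4.png",cv2.resize(np.hstack([a[:,120:450],b]),(800,420)))
E
```

```text
time: 10.98
eef_pos: [621.2, -69.7, 249.5]
tcp_rot: [[0.118, 0.859, 0.499], [0.993, -0.102, -0.06], [-0.0, 0.502, -0.865]]
wrist_force: [-3.0, 0.2, -6.4]
grip_width: 14.7
grip_force: 107.4
grasp [611.5357 -68.5022 265.8349] wire pts 7305 peak surf [620.2484 -13.0142 279.9516]
L sleeve surf [621.0841  29.6062 267.2834] 2989
floor [585.8229 -57.6303  63.3309] normal [0.0776 0.0159 0.9969] 2999
[-23.2855  17.4904  34.8177 114.7604 -27.7896  22.5087  23.9653]
```

View pics/c4.png

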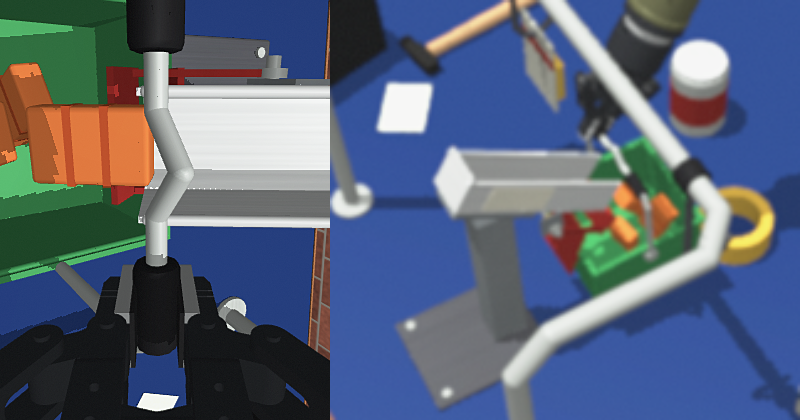

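The gate is open and the chute is empty. Two blocks are in the pail at about (20,110), and the third is leaving the lip at (90,145). I'll let it settle.

```bash
python3 -m inch '[[[0,0,0],[0,0,0]],[[0,0,0],[0,0,0]],[[0,0,0],[0,0,0]],[[0,0,0],[0,0,0]],[[0,0,0],[0,0,0]],[[0,0,0],[0,0,0]]]' && python3 - <<'E'
from h import *
save("wrist","w5")
W,im=cloud("w5"); I=im.astype(int); r,g,b=I[...,0],I[...,1],I[...,2]
m=((r>180)&(g>80)&(g<190)&(b<130)&(r-b>90)).astype(np.uint8)
n,l,s,c=cv2.connectedComponentsWithStats(m)
for i in range(1,n):
    if s[i,4]>150: print(s[i],np.nanmedian(W[l==i],0),np.nanmin(W[l==i],0),np.nanmax(W[l==i],0))
E
```

```text
time: 11.82
eef_pos: [620.8, -69.6, 249.1]
tcp_rot: [[0.118, 0.859, 0.498], [0.993, -0.102, -0.059], [0.0, 0.501, -0.865]]
wrist_force: [-1.5, 0.0, -4.6]
grip_width: 14.4
grip_force: 110.5
[  99   89   56   72 1757] [596.1669  -7.9006 116.0327] [582.8798 -32.3068  96.9427] [618.3684   9.1247 124.0892]
[ 54  95  19  31 330] [563.7765   2.5905  83.752 ] [559.1961  -7.562   76.0173] [569.8082  11.011   90.7666]
[ 73 111  15  22 156] [570.4651  -6.9792  96.8197] [566.7067 -11.9459  92.3254] [573.7676   0.7385 104.2823]
```

View pics/w5.png

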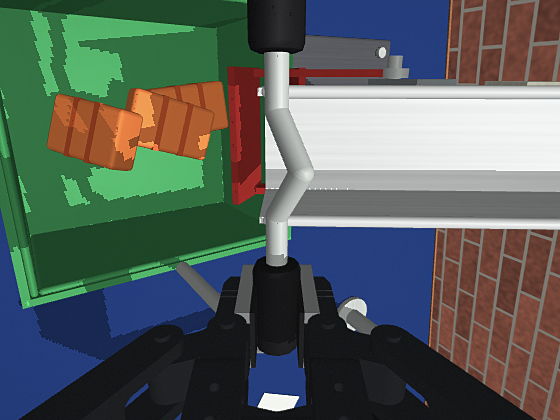

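All three blocks lie in the pail, at (95,130), (170,120) and (215,95). Next I'll back off, raise the pail and carry it to a point before the hook.

```bash
python3 -m inch '[[[-0.005,0.001,0],[0,0,0]],[[-0.015,0.002,0],[0,0,0]],[[-0.03,0.004,0],[0,0,0]],[[-0.045,0.005,0],[0,0,0]],[[-0.06,0.007,0],[0,0,0]],[[-0.075,0.009,0],[0,0,0]],[[-0.088,0.011,0.005],[0,0,0]],[[-0.097,0.015,0.015],[0,0,0]],[[-0.1,0.023,0.03],[0,0,0]],[[-0.1,0.035,0.047],[0,0,0]],[[-0.1,0.05,0.06],[0,0,0]],[[-0.1,0.07,0.068],[0,0,0]],[[-0.1,0.09,0.07],[0,0,0]],[[-0.1,0.11,0.07],[0,0,0]],[[-0.1,0.13,0.07],[0,0,0]],[[-0.1,0.15,0.07],[0,0,0]],[[-0.098,0.17,0.07],[0,0,0]],[[-0.092,0.188,0.07],[0,0,0]],[[-0.082,0.202,0.07],[0,0,0]],[[-0.07,0.212,0.07],[0,0,0]]]' && python3 -m inch '[[[0.012,0.005,0],[0,0,0]],[[0.022,0.008,0],[0,0,0]],[[0.028,0.008,0],[0,0,0]],[[0.031,0.008,0],[0,0,0]],[[0.031,0.008,0],[0,0,0]],[[0.031,0.008,0],[0,0,0]],[[0.031,0.008,0],[0,0,0]],[[0.031,0.008,0],[0,0,0]]]' && python3 - <<'E'
from h import *
save("wrist","w6"); pail("w6"); print(env.get_state()["joint_positions"])
goto((573.1,151.2,336),-6.8,30)
E
```

```text
time: 14.38
eef_pos: [551.2, 144.0, 318.8]
tcp_rot: [[0.117, 0.86, 0.497], [0.993, -0.101, -0.059], [0.0, 0.501, -0.866]]
wrist_force: [0.3, 0.3, -3.1]
grip_width: 14.3
grip_force: 110.5
time: 15.38
eef_pos: [581.6, 150.6, 319.0]
tcp_rot: [[0.118, 0.859, 0.497], [0.993, -0.102, -0.059], [0.0, 0.501, -0.866]]
wrist_force: [0.5, -0.7, -3.0]
grip_width: 14.8
grip_force: 110.4
grasp [572.1442 151.7231 335.4356] wire pts 5904 peak surf [580.9219 207.5557 349.6247]
L sleeve surf [578.9461 249.4719 334.0017] 1281
floor [537.1226 223.4202 132.1513] normal [0.0548 0.0158 0.9984] 21079
[-62.8698  13.6655  46.3449 108.8545   5.4253  34.4854 -30.2453]
shift [ 0.0009 -0.0005  0.0006] turn [-0.0001  0.0011 -0.0006] tcp [582.5332 150.0752 319.5455]
```

View pics/w6.png

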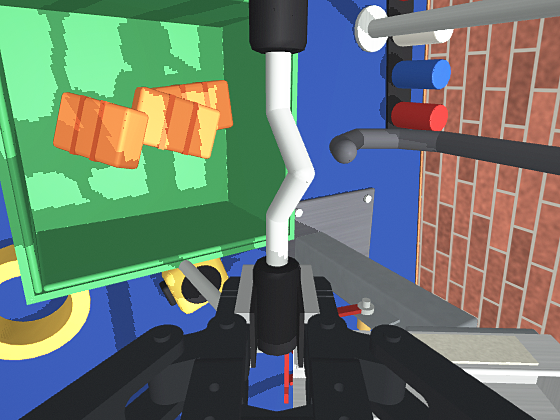

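The three blocks are still in the pail. The hook tip is at (345,150), its bar runs to (470,140), and the peak is at (308,175). I'll measure the offset between hook and peak.

```bash
python3 - <<'E'
from h import *
W,im=cloud("w6"); I=im.astype(int); r,g,b=I[...,0],I[...,1],I[...,2]
A=np.radians(-6.8); cx=np.array([np.cos(A),np.sin(A)]); cy=np.array([-cx[1],cx[0]]); o=np.array([649,196.5])
loc=lambda P:np.c_[(P[:,:2]-o)@cx,(P[:,:2]-o)@cy,P[:,2]]
for u in (338,345,352,365,380,395,410):
    m=np.zeros(r.shape,bool); m[115:170,u-2:u+3]=1
    m&=(W[...,2]>280)&(W[...,2]<480)&(r<150)
    P=W[m]
    if len(P): print(u,len(P),loc(P).mean(0),"z",P[:,2].min(),P[:,2].max())
m=np.zeros(r.shape,bool); m[105:250,262:318]=1; m&=(W[...,2]>325)&(W[...,2]<365); P=loc(W[m]); 
Q=P[np.argsort(P[:,2])[-40:]]; print("peak top",Q.mean(0)); 
for v in (110,130,150,165,175,185,200,220,240):
    mm=np.zeros_like(m); mm[v-1:v+2]=m[v-1:v+2]; q=loc(W[mm]); print(v,q.mean(0),q[:,2].max()) if len(q) else 0
E
```

```text
338 132 [-33.8474   3.2077 320.4396] z 309.8013796001438 324.44764335300937
345 155 [-31.258    3.4178 321.691 ] z 305.01699512808887 326.44919794832236
352 155 [-25.0164   3.7481 318.7305] z 296.50302358062015 327.04717964784595
365 100 [ -2.6511   2.3579 302.477 ] z 298.97486554082747 305.36719825251834
380 105 [  4.2223   2.4934 305.5888] z 301.6113925962013 307.82594324325555
395 105 [ 10.8581   2.4408 309.0233] z 305.33494987602876 311.0169052641825
410 105 [ 14.8391   2.4188 314.8334] z 310.8733756495509 317.28336479027746
peak top [-69.1099   2.8414 349.5227]
110 [-70.3316  20.7406 333.9448] 337.14555752611284
130 [-70.4842  14.9438 338.4937] 340.905511250452
150 [-70.3466   9.339  343.1363] 345.9151251727471
165 [-70.2426   5.2182 346.3779] 348.5499662495084
175 [-70.3745   2.3128 347.4195] 349.89815355010825
185 [-70.8591  -1.3256 345.2276] 348.3662927649903
200 [-71.3402  -7.4284 340.7879] 344.31855952116996
220 [-71.2864 -16.4491 334.7448] 337.45898460988366
240 [-71.313  -24.0509 334.7355] 336.8383974905181
```

```bash
python3 - <<'E'
from h import *
K,R,t=cal("wrist"); c=-R.T@t; print("cam now",c,"after",c+[67.5,-8,0], env.get_state()["eef_pos"])
E
python3 -m inch '[[[0.004,0,0.001],[0,0,0]],[[0.011,-0.001,0.002],[0,0,0]],[[0.019,-0.002,0.003],[0,0,0]],[[0.027,-0.003,0.003],[0,0,0]],[[0.035,-0.004,0.003],[0,0,0]],[[0.043,-0.005,0.003],[0,0,0]],[[0.051,-0.006,0.003],[0,0,0]],[[0.058,-0.007,0.003],[0,0,0]],[[0.063,-0.0075,0.003],[0,0,0]],[[0.066,-0.008,0.003],[0,0,0]],[[0.067,-0.008,0.003],[0,0,0]],[[0.067,-0.008,0.003],[0,0,0]],[[0.067,-0.008,0.003],[0,0,0]],[[0.067,-0.008,0.003],[0,0,0]]]' && python3 - <<'E'
from h import *
save("wrist","w7"); pail("w7"); print(env.get_state()["joint_positions"])
E
```

```text
cam now [520.4418 242.686  441.5594] after [587.9418 234.686  441.5594] [581.5953 150.605  318.9909]
time: 17.18
eef_pos: [648.6, 142.6, 322.0]
tcp_rot: [[0.118, 0.859, 0.497], [0.993, -0.102, -0.059], [0.0, 0.501, -0.866]]
wrist_force: [-0.2, -0.1, -3.6]
grip_width: 14.8
grip_force: 110.4
grasp [639.1589 143.709  338.4304] wire pts 6560 peak surf [647.4533 199.3778 352.7881]
L sleeve surf [648.2658 241.533  339.438 ] 2493
floor [603.6167 219.8986 135.0668] normal [0.0549 0.0156 0.9984] 20517
[-51.2826  18.9893  40.6434 101.0111  -2.3611  36.0952 -20.5207]
```

View pics/w7.png

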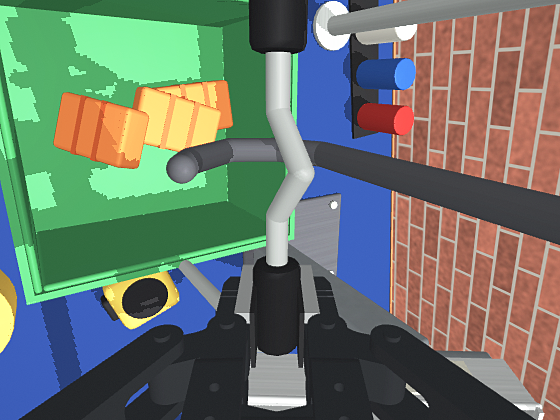

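The peak at (308,170) is now over the hook, between the tip at (180,168) and the shank at (330,155). Next I'll lower it.

```bash
python3 -m inch '[[[0,0,-0.004],[0,0,0]],[[0,0,-0.01],[0,0,0]],[[0,0,-0.016],[0,0,0]],[[0,0,-0.022],[0,0,0]],[[0,0,-0.027],[0,0,0]],[[0,0,-0.031],[0,0,0]],[[0,0,-0.034],[0,0,0]],[[0,0,-0.036],[0,0,0]],[[0,0,-0.036],[0,0,0]],[[0,0,-0.036],[0,0,0]]]'; python3 -m inch '[[[0,0,-0.001],[0,0,0]],[[0,0,-0.002],[0,0,0]],[[0,0,-0.003],[0,0,0]],[[0,0,-0.003],[0,0,0]]]'; python3 -m inch '[[[0,0,-0.001],[0,0,0]],[[0,0,-0.002],[0,0,0]],[[0,0,-0.002],[0,0,0]]]'
```

```text
time: 18.48
eef_pos: [648.8, 142.5, 286.1]
tcp_rot: [[0.118, 0.859, 0.498], [0.993, -0.102, -0.059], [0.0, 0.501, -0.865]]
wrist_force: [0.3, 0.5, -3.2]
grip_width: 14.7
grip_force: 110.4
time: 18.98
eef_pos: [648.9, 142.4, 283.2]
tcp_rot: [[0.118, 0.859, 0.498], [0.993, -0.103, -0.059], [0.0, 0.501, -0.865]]
wrist_force: [-1.5, -0.5, -0.9]
grip_width: 15.0
grip_force: 110.7
time: 19.35
eef_pos: [649.3, 142.4, 281.8]
tcp_rot: [[0.118, 0.859, 0.499], [0.993, -0.103, -0.059], [0.001, 0.502, -0.865]]
wrist_force: [-2.2, -1.4, 5.4]
grip_width: 14.9
grip_force: 111.4
```

Contact is made and the weight is on the hook. I'll ease up 1 mm, then open and retreat.

```bash
python3 -m inch '[[[0,0,0.001],[0,0,0]],[[0,0,0.001],[0,0,0]],[[0,0,0.001],[0,0,0]]]' - 20 && python3 -m inch '[[[0,0,0],[0,0,0]],[[0,0,0],[0,0,0]],[[0,0,0],[0,0,0]],[[0,0,0],[0,0,0]],[[0,0,0],[0,0,0]],[[0,0,0],[0,0,0]],[[0,0,0],[0,0,0]],[[0,0,0],[0,0,0]]]' 0 && python3 -m inch '[[[-0.003,0,0.005],[0,0,0]],[[-0.007,0.001,0.013],[0,0,0]],[[-0.013,0.002,0.022],[0,0,0]],[[-0.019,0.002,0.032],[0,0,0]],[[-0.025,0.003,0.043],[0,0,0]],[[-0.033,0.004,0.057],[0,0,0]],[[-0.043,0.005,0.073],[0,0,0]],[[-0.055,0.006,0.087],[0,0,0]],[[-0.075,0.008,0.1],[0,0,0]],[[-0.1,0.01,0.11],[0,0,0]],[[-0.125,0.012,0.115],[0,0,0]],[[-0.14,0.013,0.118],[0,0,0]],[[-0.14,0.013,0.118],[0,0,0]],[[-0.14,0.013,0.118],[0,0,0]],[[-0.14,0.013,0.118],[0,0,0]],[[-0.14,0.013,0.118],[0,0,0]],[[-0.14,0.013,0.118],[0,0,0]],[[-0.14,0.013,0.118],[0,0,0]]]' && python3 - <<'E'
from h import *
save("wrist","w8"); save("scene","s8")
a=cv2.imread("pics/w8.png"); b=cv2.imread("pics/s8.png"); b=cv2.resize(b[150:370,140:360],(420,420))
cv2.imwrite("pics/c8.png",cv2.resize(np.hstack([a,b]),(800,343)))
E
```

```text
time: 19.73
eef_pos: [648.8, 142.4, 282.1]
tcp_rot: [[0.118, 0.859, 0.498], [0.993, -0.102, -0.059], [0.0, 0.501, -0.865]]
wrist_force: [-1.4, -1.4, 3.5]
grip_width: 14.7
grip_force: 111.2
time: 20.72
eef_pos: [648.7, 142.5, 281.9]
tcp_rot: [[0.118, 0.859, 0.497], [0.993, -0.102, -0.059], [0.0, 0.501, -0.866]]
wrist_force: [0.3, 0.0, 0.7]
grip_width: 85.4
grip_force: 0.0
time: 22.98
eef_pos: [508.8, 155.4, 399.9]
tcp_rot: [[0.118, 0.859, 0.497], [0.993, -0.102, -0.06], [-0.0, 0.501, -0.866]]
wrist_force: [-0.1, -0.3, 0.2]
grip_width: 85.2
grip_force: 0.0
```

View pics/c8.png

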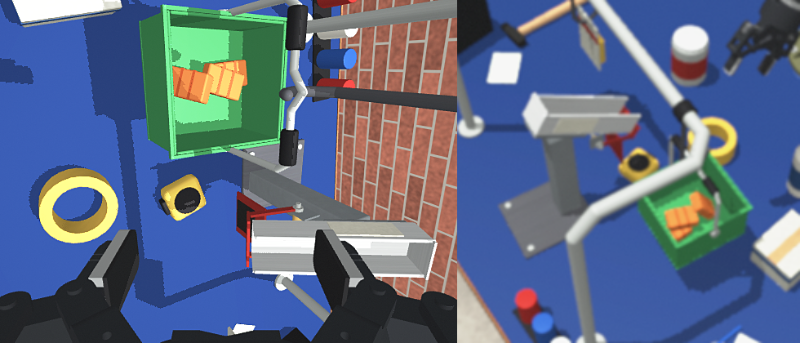

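The pail hangs on the hook at (293,93) with all three blocks in it, and the gripper is clear. I'll let it settle and hand in.

```bash
for i in 1 2; do python3 -m inch '[[[0,0,0],[0,0,0]],[[0,0,0],[0,0,0]],[[0,0,0],[0,0,0]],[[0,0,0],[0,0,0]],[[0,0,0],[0,0,0]],[[0,0,0],[0,0,0]],[[0,0,0],[0,0,0]],[[0,0,0],[0,0,0]],[[0,0,0],[0,0,0]],[[0,0,0],[0,0,0]],[[0,0,0],[0,0,0]],[[0,0,0],[0,0,0]],[[0,0,0],[0,0,0]],[[0,0,0],[0,0,0]],[[0,0,0],[0,0,0]],[[0,0,0],[0,0,0]]]' | head -1; done; python3 - <<'E'
from h import *
print(env.sign_off())
E
```

```text
time: 25.08
time: 27.08
the job is handed in; nothing more can be done
None
```

The pail, with all three blocks in it, hangs on the free hook with the gripper clear; I handed the job in at 27 s, and sign-off returned no verdict.

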